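# Strip the studio's drying fan for washing

### The arm

A 7-joint arm with a two-finger parallel gripper is mounted at the origin on the work surface. World frame = base frame: x ahead of the robot, y to its left, z up, the work surface at z = 0. Lengths are in m, angles in rad, forces in N, time in s.
With the tool pointing down it reaches from about 0.425 to 0.875 m from the base axis. Payload 8.4 kg.
Tool frame: the origin (TCP) lies at the very end of the fingers, on their centre line; the grasp point (between the pads) lies 19 mm behind it; z points along the fingers, y is the line along which they close (so a half turn about z gives the same grasp; the last joint's range is limited). The gripper opens to 87 mm and grips with 3 to 60 N. Pads are 19 mm wide; open, the fingers measure 117 mm over their backs; the gripper's body (75 mm by 190 mm) begins 51 mm behind the grasp point.
Start: joints at [1.195, 0.333, 0.04, 1.465, -0.013, 1.343, -0.059], TCP at [0.178, -0.625, 0.223] pointing down, gripper open.
Joint ranges: [-2.58, 2.58], [-0.38, 2.09], [-1.3, 1.39], [0.25, 2.4], [-1.5, 4.64], [0.08, 2.09], [-2.65, 2.65]. Speed limits (rad/s): [2.22, 2.22, 2.79, 2.79, 3.14, 3.14, 3.14].

### API

Orientations are given as [roll, pitch, yaw] about the fixed x, y, z axes, in that order (R = Rz(yaw) Ry(pitch) Rx(roll)).
In Python, from workcell import * gives the robot as it stands.
- The arm moves only by the shell command python3 -m inch 'ROWS' [FORCE]. ROWS is JSON, a list of rows, each a list of 5 numbers: the opening, from 0 (shut) to 1 (fully open), then the shift along the tool's x, y, z in cm, then the turn about the tool's z in rad. A call has 1 to 20 rows; each row is the pose to reach, as a shift and turn from the pose commanded when the call began, along the tool's axes at that moment; what a row does not reach only later rows make up. A row lasts 1/8 s, in which the tool goes at most 62.5 mm and 10.7 degrees, less where a joint would pass 70% of its speed; a pose out of reach is approached as far as the arm can. A call with a gripper value outside its range is refused whole. The fingers move at their own pace and stop on an object; FORCE is the grip in N (left out, the last holds). Time passes only in rows, so rows that repeat a pose let the fingers close. It gives the time, the measured TCP pose, the force, the opening and the grip force at its end, in the units of the state.
- state(): the state, without advancing time (a new reading comes with each control period).
- capture(name): name is "side" or "top"; returns a dict with "color" (480x640x3 uint8, red, green, blue), "intrinsics" (3x3 intrinsics, pixels), "D" ([k1, k2, p1, p2, k3] as OpenCV has them; the pictures are not rectified), "extrinsics" (4x4, takes a point from world to camera coordinates). Camera axes: x right, y down, z forward; pixel columns grow to the right and rows downward; lengths in m; the calibration is good to about 2 mm. A picture is of the moment at which its call begins. There is no depth.
- job_done(): hands the job in; it is judged then, once.
Trained networks look in a picture, given as the dict that the camera call returned (one of the last four; its "shot" number tells which), for a name from the list of things; names that differ only in an ending like _2 or _b are one class to them, and where a whole thing is asked for, a point or a joint stands for the part that bears it (a point fixed in the world has none). Each returns a list of dicts, best first, with "p" (0 to 1); they miss things now and then, are a little off and sometimes report something else, mostly with a low value. They report only what shows in the picture. A call takes as long as a camera call. They do not tell look-alikes from the thing itself.
- silhouettes(picture, target): "region" (480x640 bool, what is visible of it) and "rect" ([centre column, centre row, width, height] in pixels, round what is visible of it).
The state is a dict: "t": time; "joint_positions": joint angles; "qd": joint speeds; "joint_torque": joint torques, N m; "position": TCP position; "ee_rot": TCP orientation; "wrist_force": force on the tool from outside, world axes, zero at the start; "torque": the same for the moment, N m; "finger_gap": finger opening in m; "finger_force": force on a finger pad.
Only numpy, scipy, OpenCV 4.12 (cv2) and the standard library are available. Lean on these libraries where they do the work, as an engineer would, in place of code of your own. Each camera call takes 0.05 s, during which the arm holds its last target. There are 200 camera calls.

### The job

The little fan that dries the pots has to be washed. Its front guard is already off, its head is tipped back, and a dowel poked through the rear guard stops the blade from going round: unscrew the ribbed spinner that holds the blade on - the thread is left-handed, so it loosens clockwise, and it wants several bites - and put it in the terracotta saucer, then pull the blade straight off its shaft and lay it flat on its back, boss up, in the grey wash tub. Set both parts down rather than drop them, and leave the dark clay bowl and the beakers standing where they are.

Things in the scene. Friction and masses are not known exactly. Their poses are not given: they have to be found in the camera images.
- spinner_mid (a point): Middle of the spinner, an ivory ribbed cap nut on the end of the fan's shaft, in front of the blade's boss: round, 40 mm across, 28 mm tall (straight sides for 18 mm, then a dome). The point is on its axis, 14 mm from its flat underside; z points out along the shaft. Left-hand thread: CLOCKWISE seen from outside loosens it, moving it out 0.9 mm per rad.
- shaft_tip (a point): Outer end of the steel shaft, on its axis, hidden in the spinner at the start (2 mm outward of spinner_mid). z points out along the shaft, 35 deg from straight up. Turning the spinner first takes shaft and blade round easily, 0.3 to 1.2 rad, until a vane meets the dowel; then it turns on its thread against 0.2 N m and is free after about 3.6 rad more. Until then the thread resists an outward pull.
- shaft_seat (a point): Point on the shaft's axis, 63 mm inward of shaft_tip, where the back of the blade's hub rests at the start; z points out along the shaft. The spinner's underside starts about 47 mm outward of it. The shaft is 14 mm thick, turns freely, has a cross pin that sits in a slot in the hub's back. The fan stands firm. Its drum has an inside radius of 110 mm and its rim lies 26 mm outward of this point.
- blade_boss (a point): On the blade's axis, half-way up its boss, 36 mm in front of the hub's back; z to the front, out along the shaft. Ivory plastic, three vanes to a radius of 92 mm, hub 53 mm across, and in front a round boss 30 mm across that stands clear from 27 to 46 mm in front of the hub's back (grip it there). With the spinner off, the blade slides off the shaft (loose fit) when pulled 65 mm outward.
- spinner: The same spinner, about 35 g; origin at the centre of its flat underside, z out along the shaft.
- blade: The same blade, about 110 g; origin on its axis at the flat back of its hub, z to the front. Lying flat on its back, it rests on the hub's back.
- dowel: The fixed wooden dowel, 10 mm thick, parallel to the shaft (z outward), poked through the rear guard 72 to 78 mm off the shaft's axis. Its end lies 50 mm along z from this point, 30 mm outward of shaft_seat.
- saucer_in (a point): Centre of the inner floor of the terracotta saucer, a heavy shallow dish: floor about 90 mm across and 6 mm above the table, rim 132 mm across and 22 mm above the table. z up.
- wash_tub: The grey plastic wash tub, square and shallow, 270 x 270 mm outside, 55 mm high, walls and floor 5 mm thick, standing firm. Origin at the centre of its underside on the table, x and y along its sides, z up.
- tea_bowl: Dark unfired clay bowl, 100 mm across, 62 mm high, loose, to be left alone. Origin at the centre of its underside. It and the saucer may swap places from start to start.
- beaker_a: Pale bisque beaker, 70 mm across, 92 mm high, loose, to be left alone. Origin at the centre of its underside. A second one stands beside it.
Not all that is in view belongs to the job. What is shaped like the part that bears saucer_in but yellow is not meant.

How it is judged:
By the outcome, as a careful person would: the job done as asked, in the order asked, and still so for the second after the job is handed in, with the robot touching nothing.
It also fails if it takes over 72 s, if anything falls off the work surface, if the arm or the gripper's body presses on something with over 40 N, if the wrist force passes 120 N, or if a joint passes its speed limit or range.

## Working session

There is one attempt and no reset: what is moved stays moved. The work goes in short steps, Python scripts to look and compute and a shell command to move; the robot and the scene stay as the last step left them, time stands still between calls to the robot, and variables do not carry over. Pictures are saved under pics/ and viewed, at most 14 in all, crops included, and the job is handed in when it is done.

```bash
ls; mkdir -p pics
cat > h.py <<'E'
import numpy as np, cv2, pickle
from workcell import *
def save(n,p): cv2.imwrite(f'pics/{n}.png',p['color'][:,:,::-1])
def cam(p): return np.array(p['intrinsics'],float),np.array(p['D'],float),np.array(p['extrinsics'],float)
def ray(p,uv):
    K,D,E=cam(p); q=cv2.undistortPoints(np.array([[uv]],float),K,D)[0,0]
    R,t=E[:3,:3],E[:3,3]; d=R.T@np.array([q[0],q[1],1]); return -R.T@t,d/np.linalg.norm(d)
def plane(p,uv,z):
    o,d=ray(p,uv); return o+d*(z-o[2])/d[2]
def tri(rs):
    A=0;b=0
    for o,d in rs:
        M=np.eye(3)-np.outer(d,d);A=A+M;b=b+M@o
    x=np.linalg.solve(A,b); return x,[np.linalg.norm((np.eye(3)-np.outer(d,d))@(x-o)) for o,d in rs]
def proj(p,X):
    K,D,E=cam(p); return cv2.projectPoints(np.array(X,float).reshape(-1,3),cv2.Rodrigues(E[:3,:3])[0],E[:3,3],K,D)[0][:,0]
E
python3 - <<'E'
from h import *
P={n:capture(n) for n in('side','top')}
for n,p in P.items():
    save(n+'0',p); print(n,'cam at',ray(p,(320,240)))
    for t in ['spinner','blade','dowel','saucer_in','wash_tub','tea_bowl','beaker_a']:
        print(n,t,[(round(r['p'],2),np.round(r['rect']).tolist(),np.round(np.argwhere(r['region']).mean(0)[::-1]).tolist()) for r in silhouettes(p,t)[:3]])
pickle.dump(P,open('p0.pkl','wb'))
print(state())
E
```

```text
pics
side cam at (array([ 0.48971287, -0.69124921,  1.01633518]), array([ 0.03635433,  0.67040993, -0.74109979]))
side spinner [(0.7, [303.0, 180.0, 17.0, 18.0], [303.0, 181.0])]
side blade [(0.58, [306.0, 185.0, 64.0, 73.0], [311.0, 186.0])]
side dowel [(0.61, [301.0, 215.0, 26.0, 14.0], [299.0, 215.0])]
side saucer_in [(0.9, [352.0, 297.0, 51.0, 44.0], [350.0, 294.0]), (0.89, [235.0, 213.0, 47.0, 30.0], [233.0, 212.0])]
side wash_tub [(0.88, [343.0, 409.0, 147.0, 142.0], [339.0, 412.0]), (0.4, [302.0, 219.0, 23.0, 14.0], [301.0, 216.0])]
side tea_bowl [(0.69, [293.0, 300.0, 40.0, 38.0], [292.0, 299.0]), (0.29, [343.0, 409.0, 151.0, 141.0], [338.0, 412.0])]
side beaker_a [(0.97, [414.0, 294.0, 36.0, 42.0], [413.0, 291.0])]
top cam at (array([0.46062768, 0.08981628, 1.18164961]), array([ 0.04666742,  0.02552014, -0.99858444]))
top spinner [(0.92, [262.0, 242.0, 22.0, 22.0], [261.0, 243.0])]
top blade [(0.94, [251.0, 238.0, 90.0, 85.0], [249.0, 236.0])]
top dowel [(0.49, [275.0, 257.0, 16.0, 15.0], [275.0, 256.0])]
top saucer_in [(0.97, [360.0, 198.0, 63.0, 56.0], [360.0, 199.0]), (0.
[... 307 characters left out ...]
.8, 'joint_positions': array([ 1.1947452 ,  0.33320855,  0.03988269,  1.46540362, -0.01340871,
        1.34330059, -0.05849181]), 'qd': array([-0.00079367,  0.0008828 ,  0.00132403,  0.00030418, -0.0002033 ,
        0.00087018,  0.00033859]), 'joint_torque': array([ 8.67223844e-05, -6.56059241e+01,  1.33246623e+00, -4.04041529e+01,
       -5.99997863e-02,  3.48574016e-02, -9.05159084e-06]), 'position': array([ 0.17765605, -0.62521852,  0.22253834]), 'ee_rot': array([-3.14153689e+00, -1.81977514e-05,  2.76843057e-01]), 'wrist_force': array([ 0.45421812,  0.06224287, -0.26052085]), 'torque': array([ 0.00913037, -0.00322527, -0.05187122]), 'finger_force': 0.0, 'finger_gap': 0.08703066259549616}
```

View pics/top0.png

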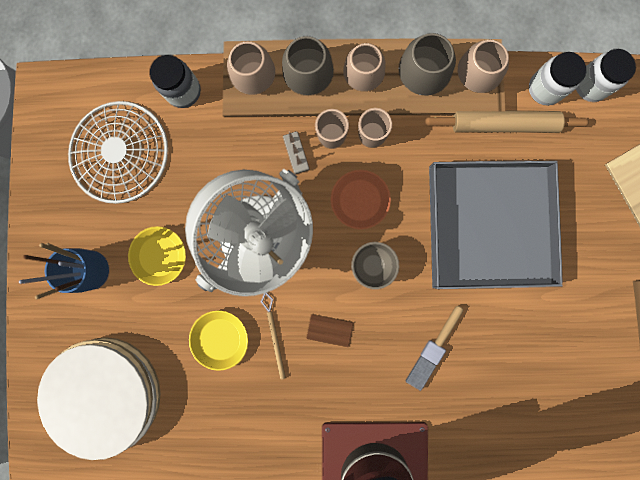

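View pics/side0.png

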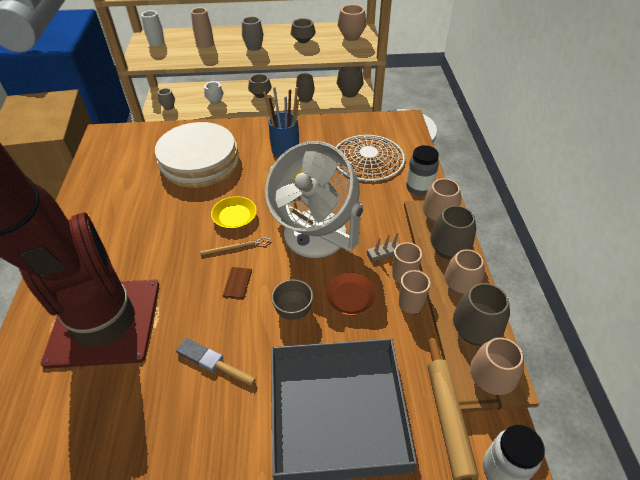

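Seen: the spinner is at top (262,242) and side (303,180). The terracotta saucer is at top (360,198). Its look-alikes are the yellow dishes at top (157,255) and (218,340), which are not meant. The clay bowl is at top (375,264), the tub at (497,225) and the beakers at (332,127) and (374,127). The rear-guard part at (118,150) is the removed front guard.

Run:
```python
from h import *
P=pickle.load(open('p0.pkl','rb'))
a=cv2.resize(P['top']['color'][155:310,170:330],None,fx=3.7,fy=3.7,interpolation=cv2.INTER_CUBIC)
b=cv2.resize(P['side']['color'][130:260,250:380],None,fx=3.7,fy=3.7,interpolation=cv2.INTER_CUBIC)[:, :]
h=max(a.shape[0],b.shape[0]);c=np.zeros((h,800,3),np.uint8)
a=cv2.resize(a,(400,int(400*155/160)));b=cv2.resize(b,(400,400));c=np.zeros((400,800,3),np.uint8);c[:a.shape[0],:400]=a;c[:,400:]=b
cv2.imwrite('pics/crop.png',c[:,:,::-1])
s,r=tri([ray(P['top'],(261.5,242.5)),ray(P['side'],(303,180.5))]);print('spinner',s,r)
for n,uv,z in[('saucer',(360.5,198.5),.02),('bowl',(375,265),.06),('y',(218.5,341),.02)]: print(n,plane(P['top'],uv,z))
print('saucer side',plane(P['side'],(351,295),.02))
for uv,z in [((432,163),.055),((558,163),.055),((562,287),.055),((432,287),.055)]: print(plane(P['top'],uv,z))
for uv in [(272,345),(393,342),(414,466),(272,474)]: print('side',plane(P['side'],uv,.055))
for uv in [(332,127),(375,127)]: print('bk',plane(P['top'],uv,.09))
```

```text
spinner [0.50054696 0.2187996  0.22816896] [np.float64(0.0006409158882417195), np.float64(0.0006409158882414619)]
saucer [0.6049297  0.03099368 0.02      ]
bowl [0.46027614 0.00385727 0.06      ]
y [0.29589657 0.34113893 0.02      ]
saucer side [0.60324559 0.02105345 0.02      ]
[ 0.67578098 -0.11988121  0.055     ]
[ 0.67619368 -0.39336876  0.055     ]
[ 0.41094202 -0.39403308  0.055     ]
[ 0.41360071 -0.11567747  0.055     ]
side [ 0.41090091 -0.12601211  0.055     ]
side [ 0.67839826 -0.13767645  0.055     ]
side [ 0.67451028 -0.40037854  0.055     ]
side [ 0.41092275 -0.39595506  0.055     ]
bk [0.74577269 0.09203145 0.09      ]
bk [0.74509279 0.00306302 0.09      ]
```

View pics/crop.png

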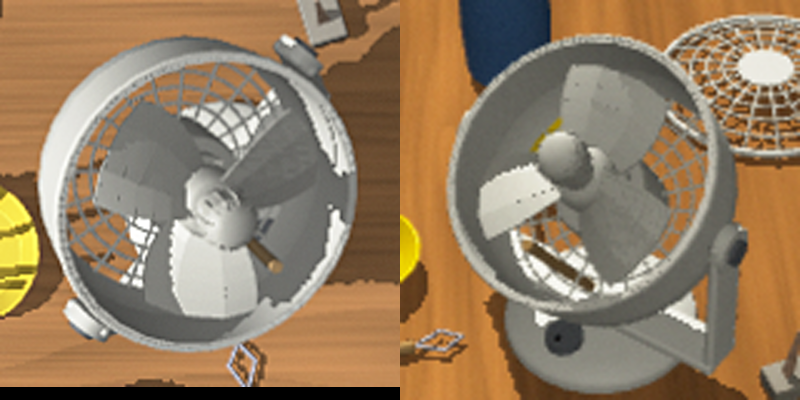

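Crop shows the ivory ribbed spinner at top crop (220,215)/side crop (565,160) on the blade, dowel end at (275,265). Choice confirmed. Now fit the shaft axis from the drum rim.

Run:
```python
from h import *
from scipy.optimize import least_squares
P=pickle.load(open('p0.pkl','rb'))
T=np.array([(355,190),(343,240),(312,300),(262,338),(205,350),(150,335),(100,295),(70,250),(57,195),(75,130),(120,75),(180,52),(240,52),(300,90),(340,140)])/2.5+[170,155]
S=(np.array([(447,190),(460,120),(510,60),(590,37),(650,48),(700,90),(722,150),(715,220),(690,265),(640,305),(585,312),(530,290),(480,245)])-[400,0])/3.077+[250,130]
def circ(c,az,ti,R):
    n=np.array([np.sin(ti)*np.cos(az),np.sin(ti)*np.sin(az),np.cos(ti)]);a=np.array([-np.sin(az),np.cos(az),0]);b=np.cross(n,a)
    th=np.linspace(0,2*np.pi,400)[:,None];return n,c+R*(np.cos(th)*a+np.sin(th)*b)
sp=[(P['top'],(261.5,242.5)),(P['side'],(303,180.5))]
def f(x,ti=None,full=False):
    t=np.radians(35) if ti is None else ti
    n,C=circ(x[:3],x[3],t,x[4]);r=[]
    for p,Q in((P['top'],T),(P['side'],S)):
        q=proj(p,C);r+=list(np.sqrt(((q[None]-Q[:,None])**2).sum(2)).min(1))
    m=x[:3]+n*(.035)
    for p,uv in sp: r+=list((proj(p,m)[0]-uv)*1.0)
    return np.array(r)
x0=[.52,.24,.2,np.radians(-128),.116]
s=least_squares(f,x0,loss='soft_l1');x=s.x
print(x,np.degrees(x[3]),np.round(f(x),1));n,_=circ(x[:3],x[3],np.radians(35),1);print('n',n,'mid',x[:3]+.035*n)
s2=least_squares(lambda y:f(y[:5],y[5]),list(x)+[.61],loss='soft_l1').x;print('free tilt',s2,np.degrees(s2[3]),np.degrees(s2[5]))
```

```text
[ 0.51430516  0.23566151  0.19465397 -2.22593993  0.11696952] -127.53696331521255 [ 0.2  0.6  2.2  2.6  0.9  3.2  6.   3.9  0.4  1.8  3.1  0.7  1.3  5.8
  3.5  1.   2.2  2.2  0.4  0.7  0.4  0.5  2.2  3.   3.   0.2  5.   5.2
 -0.1 -0.4  0.9  1.2]
n [-0.3494647  -0.45482343  0.81915204] mid [0.50207389 0.21974269 0.22332429]
free tilt [ 0.51417563  0.23572706  0.19531884 -2.17291957  0.11619197  0.57696393] -124.4991203774467 33.057598263365875
```

```bash
cat >> h.py <<'E'
AZ=np.radians(-127.5); N=np.array([np.sin(np.radians(35))*np.cos(AZ),np.sin(np.radians(35))*np.sin(AZ),np.cos(np.radians(35))])
MID=np.array([.5012,.2192,.2265])
def go(*targets):
    """targets: (TCP pos, yaw) -> shift cm along tool axes and turn, from the present pose"""
    s=state(); y=s['ee_rot'][2]; R=np.array([[np.cos(y),np.sin(y),0],[np.sin(y),-np.cos(y),0],[0,0,-1]])
    for p,w in targets: print(np.round(R.T@(np.array(p)-s['position'])*100,2),round(-((w-y+np.pi)%(2*np.pi)-np.pi),3))
E
python3 - <<'E'
from h import *
up=MID+[0,0,.09]
go(((.50,-.30,.36),.277),((.60,-.05,.36),.9),(up,1.5))
E
```

```text
[ 39.9  -22.47 -13.75] -0.0
[ 56.35 -43.79 -13.75] -0.623
[ 54.2  -72.38  -9.4 ] -1.223
```

```bash
python3 -m inch '[[1,0,0,-13.7,0],[1,39.9,-22.5,-13.7,0],[1,39.9,-22.5,-13.7,0],[1,39.9,-22.5,-13.7,0],[1,39.9,-22.5,-13.7,0],[1,39.9,-22.5,-13.7,0],[1,39.9,-22.5,-13.7,0],[1,39.9,-22.5,-13.7,0],[1,56.3,-43.8,-13.7,-0.6],[1,56.3,-43.8,-13.7,-0.6],[1,56.3,-43.8,-13.7,-0.6],[1,56.3,-43.8,-13.7,-0.6],[1,56.3,-43.8,-13.7,-0.6],[1,54.2,-72.4,-9.4,-1.22],[1,54.2,-72.4,-9.4,-1.22],[1,54.2,-72.4,-9.4,-1.22],[1,54.2,-72.4,-9.4,-1.22],[1,54.2,-72.4,-9.4,-1.22],[1,54.2,-72.4,-9.4,-1.22],[1,54.2,-72.4,-9.4,-1.22]]' 30
python3 - <<'E'
from h import *
print(state())
p=capture('side');c=p['color'][80:260,220:420]
cv2.imwrite('pics/s1.png',cv2.resize(c,(800,600*180*4//600),interpolation=cv2.INTER_CUBIC)[:600,:,::-1] if 0 else cv2.resize(c,(660,594))[:,:,::-1])
go((MID+[0,0,.09],1.5),(MID+[0,0,-.016],1.5),(MID+[0,0,-.016],.316))
E
```

```text
t: 3.3
position: [0.5016, 0.2184, 0.3166]
ee_rot: [3.141, 0.001, 1.496]
wrist_force: [0.7, -0.1, 0.6]
finger_gap: 0.0871
finger_force: 0.0
{'t': 3.3, 'joint_positions': array([ 0.15895193,  0.14882836, -0.72672841,  1.53545673,  0.09953882,
        1.49499869, -0.64465264]), 'qd': array([ 0.01713675,  0.00253585,  0.01634493, -0.00227496, -0.00024253,
        0.00146313, -0.00049194]), 'joint_torque': array([-1.76260427e+00, -4.45699525e+01, -5.29705793e+00, -4.10252309e+01,
       -2.82334518e-01, -3.67875409e-02, -4.56364872e-02]), 'position': array([0.50158808, 0.21843848, 0.31664765]), 'ee_rot': array([3.14131498e+00, 5.04718431e-04, 1.49597406e+00]), 'wrist_force': array([ 0.67268301, -0.12687077,  0.60439144]), 'torque': array([-0.05181887, -0.09187537,  0.05425227]), 'finger_force': 0.0, 'finger_gap': 0.08712814193270804}
[ 0.12 -0.08  0.01] -0.005
[ 0.12 -0.08 10.61] -0.005
[ 0.12 -0.08 10.61] 1.179
```

View pics/s1.png

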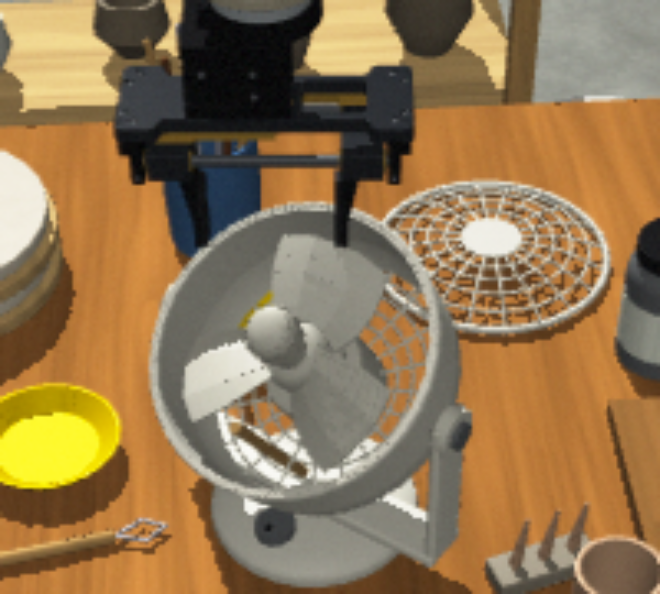

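The gripper stands above the fan, finger midline at crop x≈272 against the spinner at (275,335), so it is aligned. The tool can only yaw, so I'll unscrew in bites with the vertical tool, about ±0.55 rad around the direction square to the tilt.

```bash
python3 -m inch '[[0.65,0.1,-0.1,4,0],[0.65,0.1,-0.1,8,0],[0.65,0.1,-0.1,10,0],[0.65,0.1,-0.1,10.6,0],[0.65,0.1,-0.1,10.6,0],[0,0.1,-0.1,10.6,0],[0,0.1,-0.1,10.6,0],[0,0.1,-0.1,10.6,0],[0,0.1,-0.1,10.6,0]]' 30
```

```text
t: 4.47
position: [0.5002, 0.2205, 0.2113]
ee_rot: [3.141, 0.0, 1.497]
wrist_force: [-2.7, -0.9, 6.9]
finger_gap: 0.0426
finger_force: 29.4
```

```bash
python3 -m inch '[[0,0,0,0,0.18],[0,0,0,0,0.36],[0,0,0,0,0.54],[0,0,0,0,0.72],[0,0,0,0,0.9],[0,0,0,0,1.08],[0,0,0,0,1.15],[0,0,0,0,1.15]]' 30
python3 - <<'E'
from h import *
s=state();print(s['torque'],s['wrist_force'])
E
```

```text
t: 5.48
position: [0.5013, 0.221, 0.2113]
ee_rot: [-3.141, -0.003, 0.348]
wrist_force: [5.7, 2.8, 0.9]
finger_gap: 0.041
finger_force: 29.4
[ 0.64925968 -1.00703012  0.3958304 ] [5.68722267 2.7612966  0.88223142]
```

```bash
python3 -m inch '[[0.62,0,0,0,0],[0.62,0,0,0,0],[0.62,0,0,0,-0.18],[0.62,0,0,0,-0.36],[0.62,0,0,0,-0.54],[0.62,0,0,0,-0.72],[0.62,0,0,0,-0.9],[0.62,0,0,0,-1.08],[0.62,0,0,0,-1.15],[0,0,0,0,-1.15],[0,0,0,0,-1.15],[0,0,0,0,-1.15],[0,0,0,0,-1],[0,0,0,0,-0.82],[0,0,0,0,-0.64],[0,0,0,0,-0.46],[0,0,0,0,-0.28],[0,0,0,0,-0.1],[0,0,0,0,0],[0,0,0,0,0]]' 30
python3 - <<'E'
from h import *
s=state();print(s['torque'],s['wrist_force'])
E
```

```text
t: 7.98
position: [0.5003, 0.2208, 0.2105]
ee_rot: [-3.141, -0.001, 0.348]
wrist_force: [0.8, 0.6, -1.3]
finger_gap: 0.0406
finger_force: 30.0
[ 0.55314421 -0.16447367  0.52678199] [ 0.84036923  0.6262364  -1.28670807]
```

```bash
python3 -m inch '[[0.62,0,0,-0.1,0],[0.62,0,0,-0.1,0],[0.62,0,0,-0.1,-0.18],[0.62,0,0,-0.1,-0.36],[0.62,0,0,-0.1,-0.54],[0.62,0,0,-0.1,-0.72],[0.62,0,0,-0.1,-0.9],[0.62,0,0,-0.1,-1.08],[0.62,0,0,-0.1,-1.15],[0,0,0,-0.1,-1.15],[0,0,0,-0.1,-1.15],[0,0,0,-0.1,-1.15],[0,0,0,-0.1,-1],[0,0,0,-0.1,-0.82],[0,0,0,-0.1,-0.64],[0,0,0,-0.1,-0.46],[0,0,0,-0.1,-0.28],[0,0,0,-0.1,-0.1],[0,0,0,-0.1,0],[0,0,0,-0.1,0]]' 30
python3 - <<'E'
from h import *
s=state();print(s['torque'],s['wrist_force'])
E
```

```text
t: 10.48
position: [0.5001, 0.2213, 0.2114]
ee_rot: [-3.141, -0.001, 0.348]
wrist_force: [0.7, 3.1, -3.5]
finger_gap: 0.0408
finger_force: 29.6
[ 1.15424662 -0.09354197  0.49299578] [ 0.72883304  3.05220394 -3.5296438 ]
```

```bash
python3 -m inch '[[0.62,0,0,-0.1,0],[0.62,0,0,-0.1,0],[0.62,0,0,-0.1,-0.18],[0.62,0,0,-0.1,-0.36],[0.62,0,0,-0.1,-0.54],[0.62,0,0,-0.1,-0.72],[0.62,0,0,-0.1,-0.9],[0.62,0,0,-0.1,-1.08],[0.62,0,0,-0.1,-1.15],[0,0,0,-0.1,-1.15],[0,0,0,-0.1,-1.15],[0,0,0,-0.1,-1.15],[0,0,0,-0.1,-1],[0,0,0,-0.1,-0.82],[0,0,0,-0.1,-0.64],[0,0,0,-0.1,-0.46],[0,0,0,-0.1,-0.28],[0,0,0,-0.1,-0.1],[0,0,0,-0.1,0],[0,0,0,-0.1,0]]' 30
python3 - <<'E'
from h import *
s=state();print(s['torque'],s['wrist_force'])
E
```

```text
t: 12.98
position: [0.5, 0.2215, 0.2138]
ee_rot: [-3.141, -0.001, 0.345]
wrist_force: [-3.9, 1.0, 9.0]
finger_gap: 0.0419
finger_force: 30.0
[0.19988162 0.86846308 0.21493838] [-3.90757396  1.01468686  8.975414  ]
```

```bash
python3 -m inch '[[0.62,0,0,-0.1,0],[0.62,0,0,-0.1,0],[0.62,0,0,-0.1,-0.18],[0.62,0,0,-0.1,-0.36],[0.62,0,0,-0.1,-0.54],[0.62,0,0,-0.1,-0.72],[0.62,0,0,-0.1,-0.9],[0.62,0,0,-0.1,-1.08],[0.62,0,0,-0.1,-1.15],[0,0,0,-0.1,-1.15],[0,0,0,-0.1,-1.15],[0,0,0,-0.1,-1.15],[0,0,0,-0.1,-1],[0,0,0,-0.1,-0.82],[0,0,0,-0.1,-0.64],[0,0,0,-0.1,-0.46],[0,0,0,-0.1,-0.28],[0,0,0,-0.1,-0.1],[0,0,0,-0.1,0],[0,0,0,-0.1,0]]' 30
python3 - <<'E'
from h import *
s=state();print(s['torque'],s['wrist_force'])
E
```

```text
t: 15.48
position: [0.5003, 0.222, 0.2141]
ee_rot: [-3.14, -0.002, 0.347]
wrist_force: [-0.1, 5.6, 1.5]
finger_gap: 0.0425
finger_force: 29.4
[1.55153803 0.15039001 0.46482702] [-0.119106    5.61378889  1.50260911]
```

```bash
python3 -m inch '[[0.62,0,0,0,0],[0.62,0,0,0,0],[0.62,0,0,0,-0.18],[0.62,0,0,0,-0.36],[0.62,0,0,0,-0.54],[0.62,0,0,0,-0.72],[0.62,0,0,0,-0.9],[0.62,0,0,0,-1.08],[0.62,0,0,0,-1.15],[0,0,0,0,-1.15],[0,0,0,0,-1.15],[0,0,0,0,-1.15],[0,0,0,0,-1],[0,0,0,0,-0.82],[0,0,0,0,-0.64],[0,0,0,0,-0.46],[0,0,0,0,-0.28],[0,0,0,0,-0.1],[0,0,0,0,0],[0,0,0,0,0]]' 30
python3 - <<'E'
from h import *
s=state();print(s['torque'],s['wrist_force'])
E
```

```text
t: 17.98
position: [0.5004, 0.2224, 0.2148]
ee_rot: [-3.14, -0.003, 0.345]
wrist_force: [-1.1, 3.5, 6.4]
finger_gap: 0.0424
finger_force: 33.2
[1.28237699 0.27233295 0.49085417] [-1.13839928  3.48232214  6.40502499]
```

```bash
python3 -m inch '[[0.62,0,0,0,0],[0.62,0,0,0,0],[0.62,0,0,0,-0.18],[0.62,0,0,0,-0.36],[0.62,0,0,0,-0.54],[0.62,0,0,0,-0.57],[0,0,0,0,-0.57],[0,0,0,0,-0.57],[0,0,0,0,-0.57]]' 30;  python3 -m inch '[[0,-0.17,0,-0.25,0],[0,-0.35,0,-0.5,0],[0,-0.52,0,-0.75,0]]' 30
```

```text
t: 19.1
position: [0.5, 0.2205, 0.2135]
ee_rot: [-3.141, 0.0, 0.916]
wrist_force: [-1.4, 0.0, 0.0]
finger_gap: 0.041
finger_force: 29.5
t: 19.48
position: [0.497, 0.216, 0.2214]
ee_rot: [3.141, -0.0, 0.916]
wrist_force: [-0.1, 0.4, -0.7]
finger_gap: 0.0404
finger_force: 29.5
```

```bash
python3 -m inch '[[0,-1.15,0,-1.64,0],[0,-2.3,0,-3.3,0],[0,-3.4,0,-4.9,0],[0,-3.4,0,-8,0],[0,-3.4,0,-10,0],[0,-3.4,0,-10,0]]' 30;  python3 - <<'E'
from h import *
P={n:capture(n) for n in('side','top')}
a=P['side']['color'][60:260,220:420]
cv2.imwrite('pics/s2.png',cv2.resize(a,(600,600))[:,:,::-1])
s=state();print(s['position'],s['ee_rot'],s['wrist_force'])
for n,p in P.items():
  for t in('blade','spinner'): print(n,t,[(round(r['p'],2),r['rect']) for r in silhouettes(p,t)])
go(((.54,.08,.30),.4),((.605,.026,.15),0.),((.605,.026,.06),0.))
E
```

```text
t: 20.23
position: [0.4768, 0.1893, 0.3233]
ee_rot: [3.139, -0.003, 0.916]
wrist_force: [-0.6, 1.0, -0.4]
finger_gap: 0.0405
finger_force: 29.5
[0.47615139 0.18889857 0.32088591] [3.14138016e+00 1.03469107e-04 9.16448999e-01] [ 0.2021538   0.21450866 -1.20054406]
side blade [(0.76, [309.7, 189.7, 69.2, 63.4])]
side spinner [(0.46, [289.9, 149.8, 14.9, 16.6])]
top blade [(0.65, [274.0, 209.4, 43.2, 40.8])]
top spinner []
[-4.76 11.71  2.03] 0.517
[-5.09 20.15 17.03] 0.917
[-5.09 20.15 26.03] 0.917
```

View pics/s2.png

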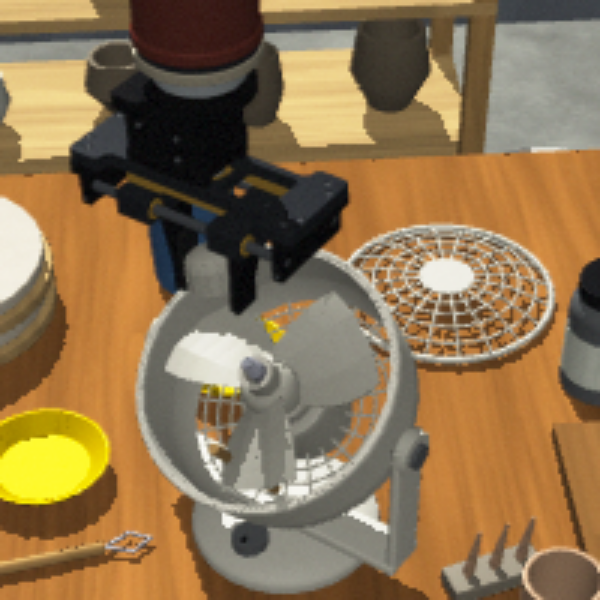

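Picture: the spinner is off and held at (208,272). The bare shaft tip is at (252,368), and the blade is still on. Next I'll pin down the saucer centre by colour.

Run:
```python
from h import *
P=pickle.load(open('p0.pkl','rb'))
for n,(u,v) in(('top',(360,198)),('side',(351,295))):
    p=P[n];h=cv2.cvtColor(p['color'],cv2.COLOR_RGB2HSV).astype(int)
    m=((h[...,0]<8)|(h[...,0]>174))&(h[...,1]>120);m=m.astype(np.uint8)
    c,l,st,ce=cv2.connectedComponentsWithStats(m);k=l[v,u];print(n,st[k],ce[k])
    x,y,w,hh=st[k][:4];print(plane(p,(x+w/2,y+hh/2),.018))
    th=np.linspace(0,6.28,60)
    for c in[(.605,.031),(.604,.026),(.603,.021)]:
        q=proj(p,np.c_[c[0]+.066*np.cos(th),c[1]+.066*np.sin(th),0*th+.022]);print(c,q.min(0),q.max(0))
```

```text
top [     0      0    640    480 302908] [318.76384909 236.54582249]
[0.51500918 0.11955487 0.018     ]
(0.605, 0.031) [330.18801917 168.32159598] [390.91588456 228.61524085]
(0.604, 0.026) [332.48958264 168.76034341] [393.22176855 229.06444433]
(0.603, 0.021) [334.79179603 169.1994616 ] [395.52755888 229.51375673]
side [     0      0    640    480 293074] [331.43572613 237.65593673]
[0.53868577 0.21185969 0.018     ]
(0.605, 0.031) [324.76670335 270.46272002] [377.91715391 313.52765964]
(0.604, 0.026) [324.50795023 272.00363596] [377.80514235 315.30725712]
(0.603, 0.021) [324.24776283 273.55279304] [377.69250491 317.09707566]
```

```bash
python3 -m inch '[[0,-4.8,11.7,2,0.18],[0,-4.8,11.7,2,0.36],[0,-4.8,11.7,2,0.52],[0,-5.1,20,10,0.7],[0,-5.1,20,20,0.88],[0,-5.1,20,26,0.917],[0,-5.1,20,26,0.917],[0,-5.1,20,26,0.917],[0,-5.1,20,26,0.917]]' 30;  python3 - <<'E'
from h import *
s=state();print(s['position'],s['ee_rot'],s['wrist_force'])
p=capture('side');cv2.imwrite('pics/s3.png',cv2.resize(p['color'][200:380,250:450],(660,594))[:,:,::-1])
go(((.604,.027,.02),0),((.604,.027,.01),0))
E
```

```text
t: 21.65
position: [0.6041, 0.0275, 0.0616]
ee_rot: [-3.141, 0.001, 0.0]
wrist_force: [0.6, 0.4, 0.8]
finger_gap: 0.0409
finger_force: 29.5
[0.60411599 0.02750906 0.061557  ] [-3.14112427e+00  6.64248485e-04  6.07190872e-05] [0.61864576 0.40263191 0.75778736]
[-0.11  0.08  4.31] 0.0
[-0.11  0.08  5.31] 0.0
```

View pics/s3.png

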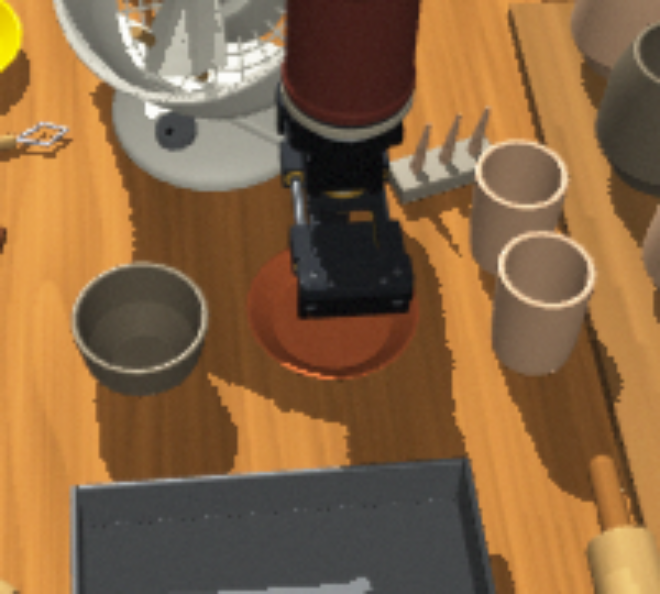

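Gripper is centred over the saucer (crop 333,315), clear of the bowl and beakers. Lower gently.

```bash
python3 -m inch '[[0,0,0,2,0],[0,0,0,3.5,0],[0,0,0,4.3,0],[0,0,0,4.6,0],[0,0,0,4.8,0],[0,0,0,4.9,0],[0,0,0,4.9,0]]' 10
```

```text
t: 22.58
position: [0.6042, 0.0271, 0.0123]
ee_rot: [-3.142, -0.0, -0.0]
wrist_force: [0.7, -0.5, -0.7]
finger_gap: 0.0419
finger_force: 9.9
```

```bash
python3 -m inch '[[0,0,0,0.2,0],[0,0,0,0.4,0],[0,0,0,0.4,0]]' 6; python3 -m inch '[[0.5,0,0,0,0],[0.53,0,0,0,0],[0.54,0,0,0,0],[0.55,0,0,-1,0],[0.6,0,0,-4,0],[0.8,0,0,-10,0],[0.8,0,0,-15,0],[0.8,-5,0,-20,0],[0.8,-10,0,-25,0],[0.8,-10,0,-25,0]]' 30;  python3 - <<'E'
from h import *
p=capture('side');cv2.imwrite('pics/s4.png',cv2.resize(p['color'][140:360,220:440],(600,600))[:,:,::-1])
q=capture('top');pickle.dump((p,q),open('p1.pkl','wb'))
cv2.imwrite('pics/t4.png',cv2.resize(q['color'][150:310,180:420],(780,520))[:,:,::-1])
for n,x in(('s',p),('t',q)):
  for t in ('spinner','blade'): print(n,t,[(round(r['p'],2),r['rect']) for r in silhouettes(x,t)])
E
```

```text
t: 22.95
position: [0.6039, 0.0271, 0.0078]
ee_rot: [-3.142, 0.0, -0.0]
wrist_force: [-0.6, -0.1, -0.4]
finger_gap: 0.0417
finger_force: 5.9
t: 24.2
position: [0.5034, 0.0276, 0.2622]
ee_rot: [3.141, -0.006, 0.0]
wrist_force: [-0.9, -0.5, -0.0]
finger_gap: 0.0696
finger_force: 0.0
s spinner [(0.71, [352.1, 293.6, 18.1, 16.5])]
s blade [(0.75, [311.2, 183.3, 72.1, 50.2])]
t spinner []
t blade [(0.89, [252.8, 234.0, 96.3, 91.2]), (0.56, [373.8, 127.1, 37.5, 43.1])]
```

View pics/s4.png

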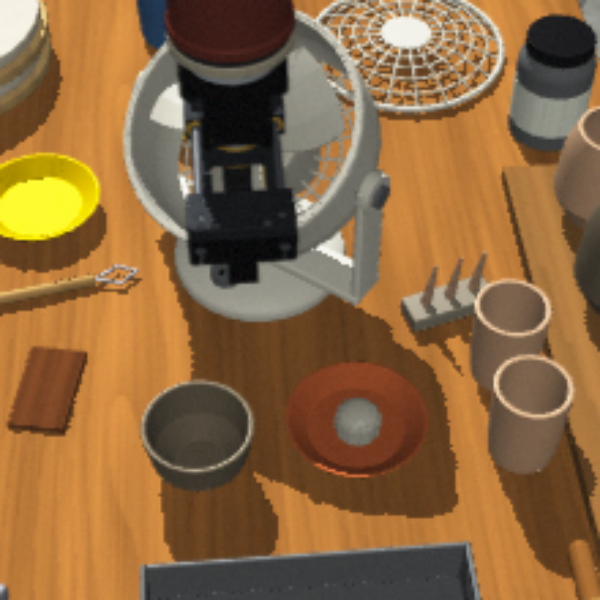

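View pics/t4.png

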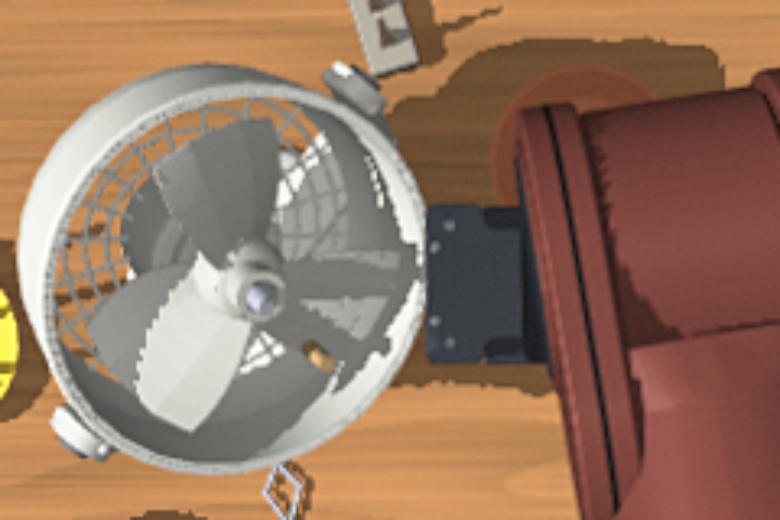

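Spinner sits upright in the saucer (side crop 358,420), and the bowl and beakers are undisturbed. Shaft tip is at top crop (262,297); triangulate it and plan the boss grasp.

Run:
```python
from h import *
p,q=pickle.load(open('p1.pkl','rb'))
x,r=tri([ray(q,(180+262/3.25,150+297/3.25)),ray(p,(304,182.7))]);print('tip',x,r,'model',MID+.002*N)
tip=(x+MID+.002*N)/2; print(tip)
L=tip-.063*N+.040*N   # boss level 40
print('boss40',L)
t=L-[0,0,.009]
a=t+N*.0+[0,0,.1]
go((a,.916),(t,.916))
```

```text
tip [0.50287574 0.22172295 0.21844869] [np.float64(0.0007488555589022267), np.float64(0.0007488555589020277)] model [0.50050166 0.2182899  0.2281383 ]
[0.5016887  0.22000643 0.2232935 ]
boss40 [0.50971964 0.23047255 0.204453  ]
[  0.55 -20.35  -3.89] -0.916
[  0.55 -20.35   6.11] -0.916
```

```bash
python3 -m inch '[[0.6,0,0,-3.9,-0.18],[0.6,0.5,-5,-3.9,-0.36],[0.6,0.5,-10,-3.9,-0.54],[0.6,0.5,-15,-3.9,-0.72],[0.6,0.5,-20.3,-3.9,-0.9],[0.6,0.5,-20.3,-3.9,-0.916],[0.6,0.5,-20.3,-3.9,-0.916],[0.6,0.5,-20.3,0,-0.916],[0.6,0.5,-20.3,3,-0.916],[0.6,0.5,-20.3,4.5,-0.916],[0.6,0.5,-20.3,5,-0.916],[0.6,0.5,-20.3,5,-0.916]]' 40
python3 - <<'E'
from h import *
p=capture('side');cv2.imwrite('pics/s5.png',cv2.resize(p['color'][120:250,240:370],(600,600),interpolation=cv2.INTER_CUBIC)[:,:,::-1])
L=MID+.002*N-.023*N-[0,0,.003]; print(proj(p,[L, L+N*.023,L-N*.013]))
go((L-[0,0,.009],.916))
E
```

```text
t: 26.0
position: [0.5096, 0.23, 0.2087]
ee_rot: [3.141, -0.001, 0.915]
wrist_force: [-0.6, -0.7, 0.3]
finger_gap: 0.0525
finger_force: 0.0
[[306.63472456 184.39887898]
 [303.2970189  181.56271137]
 [308.47005013 185.95843015]]
[-0.19  0.    1.17] -0.001
```

View pics/s5.png

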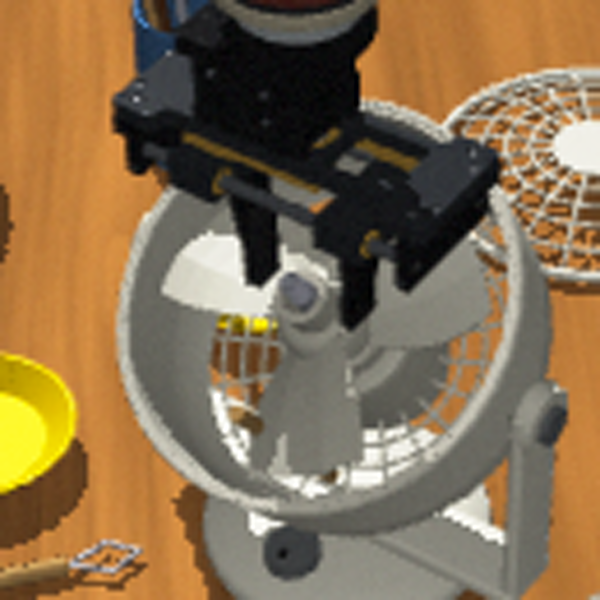

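Fingers straddle the shaft end (297,290). Lower with force check.

```bash
python3 -m inch '[[0.6,0,0,0.5,0],[0.6,0,0,0.8,0],[0.6,0,0,1,0],[0.6,0,0,1.2,0],[0.6,0,0,1.2,0]]' 40
```

```text
t: 26.68
position: [0.5091, 0.2301, 0.196]
ee_rot: [-3.141, 0.0, 0.916]
wrist_force: [0.2, -0.2, 0.0]
finger_gap: 0.0523
finger_force: 0.0
```

```bash
python3 -m inch '[[0,0,0,0,0],[0,0,0,0,0],[0,0,0,0,0],[0,0,0,0,0],[0,0,0,0,0]]' 40
```

```text
t: 27.3
position: [0.5096, 0.2296, 0.1963]
ee_rot: [3.141, -0.0, 0.915]
wrist_force: [2.5, -2.4, 2.0]
finger_gap: 0.0292
finger_force: 39.8
```

```bash
python3 -m inch '[[0,-0.57,0,-0.82,0],[0,-1.15,0,-1.64,0],[0,-1.72,0,-2.46,0],[0,-2.3,0,-3.28,0],[0,-2.3,0,-3.28,0]]' 40; python3 -m inch '[[0,-0.57,0,-0.82,0],[0,-1.15,0,-1.64,0],[0,-1.72,0,-2.46,0],[0,-2.3,0,-3.28,0],[0,-3.4,0,-4.9,0],[0,-3.4,0,-4.9,0]]' 40
python3 - <<'E'
from h import *
p=capture('side');cv2.imwrite('pics/s6.png',cv2.resize(p['color'][80:260,220:400],(600,600))[:,:,::-1])
print(state()['wrist_force'])
go(((.56,.06,.33),.916),((.545,-.262,.2),.916),((.545,-.262,.1),0),((.545,-.262,.07),0))
E
```

```text
t: 27.92
position: [0.495, 0.2121, 0.2299]
ee_rot: [3.141, -0.001, 0.916]
wrist_force: [0.7, 2.2, 4.4]
finger_gap: 0.0292
finger_force: 39.9
t: 28.68
position: [0.4747, 0.1843, 0.2795]
ee_rot: [3.14, -0.001, 0.915]
wrist_force: [-0.6, -0.0, -1.8]
finger_gap: 0.0296
finger_force: 39.9
[ 0.6164523   0.49212242 -2.04416442]
[-4.66 14.36 -5.14] -0.001
[-31.09  32.81   7.86] -0.001
[-31.09  32.81  17.86] 0.915
[-31.09  32.81  20.86] 0.915
```

View pics/s6.png

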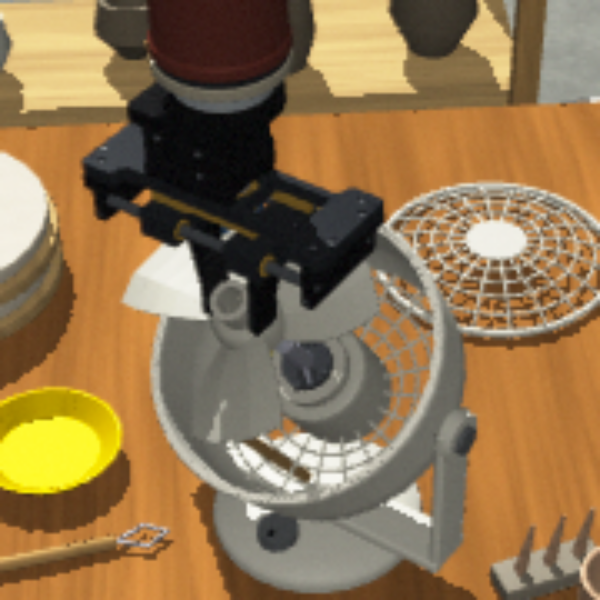

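Blade is off the shaft and held by the boss (crop 232,300), still tilted. Carry it over to the tub.

```bash
python3 -m inch '[[0,-1,2,-2,0],[0,-3,6,-4,0],[0,-4.7,10,-5,0],[0,-7,14.4,-5,0],[0,-11,17.5,-5,0.1],[0,-15,20.5,-3,0.25],[0,-19,23.5,-1,0.4],[0,-23,26.5,2,0.55],[0,-27,30,5,0.7],[0,-31.1,32.8,8,0.85],[0,-31.1,32.8,8,0.915],[0,-31.1,32.8,12,0.915],[0,-31.1,32.8,16,0.915],[0,-31.1,32.8,17.9,0.915],[0,-31.1,32.8,17.9,0.915],[0,-31.1,32.8,17.9,0.915]]' 40; python3 -m inch '[[0,0,0,0,0],[0,0,0,0,0],[0,0,0,0,0]]' 8
python3 - <<'E'
from h import *
p=capture('side');cv2.imwrite('pics/s7.png',cv2.resize(p['color'][300:480,240:440],(660,594))[:,:,::-1])
print(state()['wrist_force'])
go(((.545,-.262,.08),0))
E
```

```text
t: 30.72
position: [0.5461, -0.2618, 0.1004]
ee_rot: [3.141, -0.002, 0.001]
wrist_force: [0.5, -0.6, -0.7]
finger_gap: 0.0296
finger_force: 39.9
t: 31.1
position: [0.5452, -0.2616, 0.0993]
ee_rot: [3.141, -0.001, 0.001]
wrist_force: [0.2, -0.3, -1.5]
finger_gap: 0.0304
finger_force: 7.9
[ 0.60586006 -0.83757641 -0.85077282]
[-0.01  0.04  1.92] 0.001
```

View pics/s7.png

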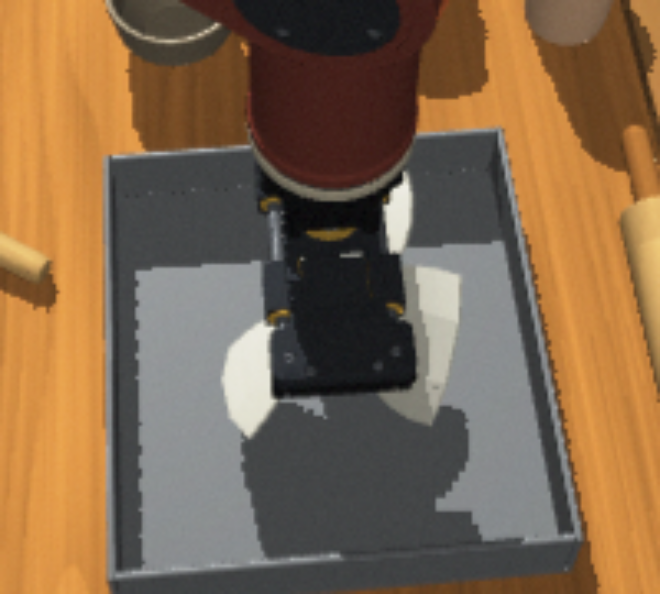

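The blade hangs over the middle of the tub (crop ~340,330), clear of the walls. Lower it in small steps so the floor levels it.

```bash
python3 -m inch '[[0,0,0,1,0],[0,0,0,1.7,0],[0,0,0,2.2,0],[0,0,0,2.7,0],[0,0,0,3.2,0],[0,0,0,3.7,0],[0,0,0,4.2,0],[0,0,0,4.2,0]]' 8; python3 -m inch '[[0,0,0,0.4,0],[0,0,0,0.8,0],[0,0,0,1.2,0],[0,0,0,1.5,0],[0,0,0,1.7,0],[0,0,0,1.7,0]]' 6
```

```text
t: 32.15
position: [0.5444, -0.2613, 0.0561]
ee_rot: [-3.141, 0.002, 0.001]
wrist_force: [-1.3, -0.2, -1.1]
finger_gap: 0.0302
finger_force: 8.0
t: 32.9
position: [0.5449, -0.2615, 0.0396]
ee_rot: [-3.141, 0.0, 0.001]
wrist_force: [-0.4, -0.6, -1.1]
finger_gap: 0.03
finger_force: 6.0
```

```bash
python3 -m inch '[[0,0,0,0.2,0],[0,0,0,0.4,0],[0,0,0,0.4,0]]' 6; python3 -m inch '[[0,0,0,0.2,0],[0,0,0,0.4,0],[0,0,0,0.4,0]]' 6
python3 - <<'E'
from h import *
p=capture('side');cv2.imwrite('pics/s8.png',cv2.resize(p['color'][300:480,240:440],(660,594))[:,:,::-1])
print(state()['wrist_force'])
E
```

```text
t: 33.28
position: [0.5449, -0.2614, 0.0357]
ee_rot: [-3.141, 0.0, 0.001]
wrist_force: [-0.7, -0.1, -0.3]
finger_gap: 0.0301
finger_force: 6.0
t: 33.65
position: [0.5449, -0.2614, 0.0316]
ee_rot: [-3.141, 0.0, 0.001]
wrist_force: [0.1, -0.1, -0.5]
finger_gap: 0.0299
finger_force: 6.0
[ 0.64194773 -0.25077082 -0.65241512]
```

View pics/s8.png

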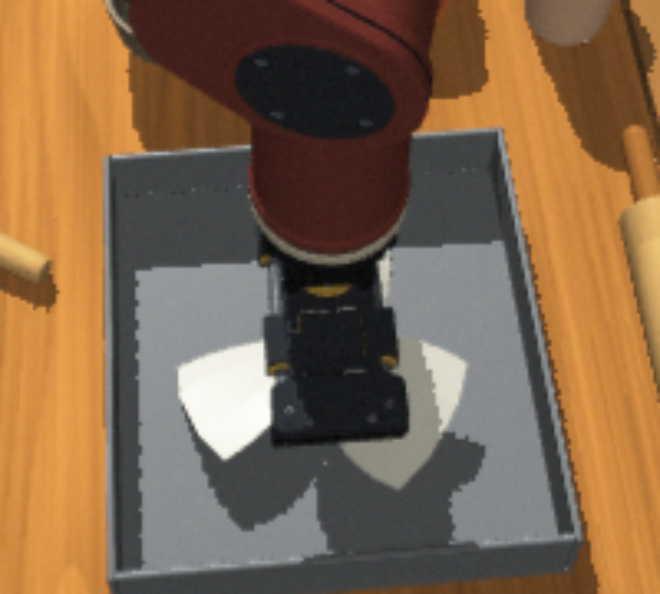

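Blade appears flat and low on the tub floor, weight gone from the wrist. Release.

```bash
python3 -m inch '[[0.36,0,0,0,0],[0.42,0,0,0,0],[0.5,0,0,0,0],[0.55,0,0,0,0],[0.55,0,0,-1,0],[0.55,0,0,-3,0],[0.6,0,0,-8,0],[0.6,0,0,-14,0],[0.6,-4,0,-20,0],[0.6,-8,-6,-22,0],[0.6,-8,-12,-22,0],[0.6,-8,-18,-22,0],[0.6,-8,-18,-22,0]]' 30
python3 - <<'E'
from h import *
p=capture('side');q=capture('top')
c=np.hstack([cv2.resize(p['color'][160:480,240:480],(390,520)),cv2.resize(q['color'][100:300,310:570],(410,315))[:,:] if 0 else cv2.copyMakeBorder(cv2.resize(q['color'][100:300,310:570],(410,315)),0,205,0,0,cv2.BORDER_CONSTANT)])
cv2.imwrite('pics/f.png',c[:,:,::-1]);print(state()['wrist_force'])
E
```

```text
t: 35.33
position: [0.4651, -0.077, 0.2542]
ee_rot: [3.141, -0.003, 0.007]
wrist_force: [0.5, -0.3, -0.0]
finger_gap: 0.0526
finger_force: 0.0
[ 0.03434803 -0.99563824 -0.07561106]
```

View pics/f.png

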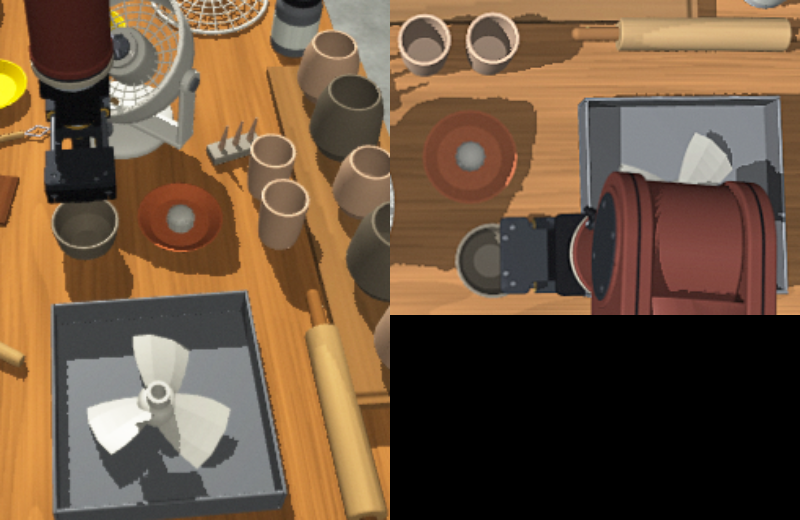

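The blade lies flat, boss up, in the tub (158,393). The spinner is in the saucer (180,219), the bowl and beakers are in place, and the robot is clear.

```bash
python3 -c "
from workcell import *
print(job_done())"
```

```text
the job is handed in; nothing more can be done
None
```

I unscrewed the spinner and set it in the terracotta saucer, then laid the blade flat, boss up, in the wash tub; the bowl and beakers stand where they were, and I handed the job in at about 35 s.

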